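Draw the gauge rod out of a half-closed wine case

ROBOT

A 7-joint arm with a two-finger parallel gripper is mounted at the origin on the work surface. World frame = base frame: x ahead of the robot, y to its left, z up, the work surface at z = 0. Lengths are in m, angles in degrees, forces in N, time in s.
With the tool pointing down it reaches from about 0.425 to 0.875 m from the base axis. Payload 4.7 kg.
Tool frame: the origin (TCP) lies between the finger pads; the fingertips stand env.tip_reach ahead of it and the grasp point (between the pads) lies 2 mm behind it (env.tip_reach is the distance from the TCP to the fingertips, in m); z points along the fingers, y is the line along which they close (so a half turn about z gives the same grasp; the last joint's range is limited). The gripper opens to 87 mm and grips with 3 to 60 N. Pads are 19 mm wide; open, the fingers measure 117 mm over their backs; the gripper's body (75 mm by 190 mm) begins 51 mm behind the grasp point.
Start: joints at [71.224, 18.392, -4.016, 83.108, 1.295, 78.541, -3.26], TCP at [0.218, -0.612, 0.24] pointing down, gripper open.
Joint ranges: [-163.93, 163.93], [-17.29, 119.83], [-79.2, 71.16], [3.27, 140.29], [-89.18, 269.18], [5.43, 117.66], [-154.24, 154.24]. Speed limits (degrees/s): [147.25, 147.25, 180, 180, 180, 180, 180].

INTERFACE

Orientations are given as [roll, pitch, yaw] about the fixed x, y, z axes, in that order (R = Rz(yaw) Ry(pitch) Rx(roll)).
In Python, from cell import env gives the robot as it stands.
- The arm moves only by the tool steer_hand, called after "Emit:" by a JSON object that holds its "fn" and its "kwargs". Schema: {"type":"object","properties":{"offsets":{"type":"array","items":{"type":"array","items":{"type":"number"},"minItems":5,"maxItems":5},"minItems":1,"maxItems":8},"grip_n":{"type":"number"},"only":{"type":"string"},"quiet":{"type":"boolean"},"lines":{"type":"string"}},"required":["offsets"],"additionalProperties":false}. offsets is a list of rows, 1 to 8 of them, each of 5 numbers: dx, dy, dz in m, then a turn about the tool's z in degrees, then the finger opening in m; each row is the pose to reach, as a shift and turn from the pose commanded when the call began, along the tool's axes at that moment; what a row does not reach only later rows make up. A row lasts 1/12 s, in which the tool goes at most 0.0417 m and 7.16 degrees, less where a joint would pass 70% of its speed; a pose out of reach is approached as far as the arm can. The fingers move at their own pace and stop on an object; grip_n is the grip in N (left out, the last holds). Time passes only in rows, so rows that do not move let the fingers close. The tool returns the time, the measured TCP pose, the force, the opening and the grip force at its end. only (a regular expression) keeps the lines of the reply that match it, lines (a string "A,B") keeps lines A to B, and quiet returns only ok. Input that does not fit is refused with a message, and nothing moves.
- env.get_obs(): the state, without advancing time (a new reading comes with each control period).
- env.read_camera(name): name is "scene" or "top" or "wrist"; returns a dict with "color" (480x640x3 uint8, blue, green, red), "fx", "fy", "cx", "cy" (pixels), "world_from_camera" (4x4, takes a point from camera to world coordinates). Camera axes: x right, y down, z forward; pixel columns grow to the right and rows downward; lengths in m; the calibration is good to about 2 mm. A picture is of the moment at which its call begins. There is no depth.
- env.sign_off(): hands the job in; it is judged then, once.
The state is a dict: "time_s": time; "qpos": joint angles; "joint_velocities": joint speeds; "effort": joint torques, N m; "tool_pos": TCP position; "tool_rot": TCP orientation; "force": force on the tool from outside, world axes, zero at the start; "wrist_torque": the same for the moment, N m; "grip_width": finger opening in m; "grasp_force": force on a finger pad.
Only numpy, scipy, OpenCV 4.12 (cv2) and the standard library are available. Lean on these libraries where they do the work, as an engineer would, in place of code of your own. Each camera call takes 0.05 s, during which the arm holds its last target. There are 200 camera calls.

TASK

The barrel gauge rod has slipped inside the flat wine case and is longer than the gap between the two lid boards still nailed on. Tilt it, draw it out diagonally through the gap without forcing it against the boards, and finish while still holding it in the gripper, level and about a hand's breadth or more above the case. Leave the white bung in the case and do not disturb the bottles and glasses.

Things in the scene. Friction and masses are not known exactly. Their poses are not given: they have to be found in the camera images.
- case: Flat pale wooden wine case, fixed, 298 (x) x 198 (y) x 75 mm high; origin: centre of its underside; x along its length, roughly towards the robot. Inside 280 x 180 mm, floor 12 mm up, 54 mm from floor to lid boards. Two rigid lid boards 9 mm thick (tops 75 mm up) across its whole width: long one x -149 to -20 mm, short one 105 to 149 mm; between them it is open from above.
- lid_boards: The case's two rigid lid boards, fixed to it, with the case's own origin and axes (the origin lies on the table under the case's centre, not on the boards); sizes as told for the case.
- opening (a point): Centre of the gap between the lid boards, at the level of the boards' tops: 42.5 mm along the case's x, 75 mm up.
- rod: Gauge rod: straight square dark-oak bar 18 x 18 x 230 mm, brass caps at both ends, about 90 g, balanced at mid-length. Origin: centre of its underside, x along it to the head, z up. Starts loose, flat on the case floor along the case x (within 5 deg), head 10 to 26 mm under the short board, tail far under the long one with 25 to 40 mm of free floor behind it.
- rod_head (a point): Centre of the rod's end face at its +x end, 115 mm from mid-length, 9 mm above its underside.
- rod_tail (a point): Centre of the rod's end face at its -x end, 115 mm from mid-length, 9 mm above its underside.
- bung: White tapered barrel bung, 30 mm across and 28 mm high, loose, standing on the case's floor under the gap, on the case's +y side of the rod; origin at the centre of its underside.
- bottle_red: Dark wine bottle with red foil, 75 mm across, 300 mm high, standing loose on the table left of the case; origin at the centre of its underside.
- bottle_white: Green wine bottle with gold foil, 75 mm across, 300 mm high, standing loose on the table left of the case; origin at the centre of its underside.
- glass_a: Stemmed wine glass, 76 mm across, 187 mm high, standing loose on the table right of the case; origin at the centre of its underside.
- glass_b: Stemmed wine glass, 76 mm across, 187 mm high, standing loose on the table right of the case; origin at the centre of its underside.

How it is judged:
By the outcome, as a careful person would: the job done as asked, in the order asked, and still so for the second after the job is handed in, while the arm keeps its last pose, push and grip.
It also fails if it takes over 40 s, if anything falls off the work surface, if the arm or the gripper's body presses on something with over 40 N, if the wrist force passes 120 N, or if a joint passes its speed limit or range.

## Working session

There is one attempt and no reset: what is moved stays moved. The work goes in short steps, Python scripts to look and compute and a tool call to move; the robot and the scene stay as the last step left them, time stands still between calls to the robot, and variables do not carry over. Pictures are saved under pics/ and viewed, at most 10 in all, crops included, and the job is handed in when it is done.

```bash
ls; mkdir -p pics
```

Run:
```python
from cell import env
import cv2
o=env.get_obs();print(o, env.tip_reach)
for n in("scene","top"):
    c=env.read_camera(n);cv2.imwrite(f"pics/{n}0.png",c["color"]);print(n,c["fx"],c["fy"],c["cx"],c["cy"],c["world_from_camera"])
```

```text
cell.py
pics
{'time_s': 0.0, 'qpos': array([71.2246424 , 18.43790157, -4.01592698, 83.17498562,  1.29357913,
       78.54108453, -3.26050881]), 'joint_velocities': array([-0.04373991,  0.0513861 , -0.01890184, -0.03855259, -0.09972203,
        0.01187631, -0.12989456]), 'effort': array([-1.53342253e-04, -4.91274619e+01, -4.03958475e-01, -3.12529314e+01,
       -6.37789420e-02,  4.36821766e-02,  1.80785332e-04]), 'tool_pos': array([ 0.21765368, -0.61191887,  0.23847393]), 'tool_rot': array([-1.79891195e+02,  4.28708071e-03,  1.95846960e+01]), 'force': array([-0.17653607,  0.31586453, -0.58691809]), 'wrist_torque': array([-0.0423889 , -0.00344986,  0.00199976]), 'grasp_force': 0.0, 'grip_width': 0.08684508773669948} 0.017
scene 536.2016804614939 536.2016804614939 322.8779513034913 234.8160813028162 [[-0.72522529  0.49865401 -0.47475515  1.1104519 ]
 [ 0.6883646   0.53938159 -0.48499657  0.5529799 ]
 [ 0.0142287  -0.67853642 -0.73442894  0.91875088]
 [ 0.          0.          0.          1.        ]]
top 570.4955877762894 570.4955877762894 316.44950090526874 241.13794119836828 [[-0.02107554 -0.99689867  0.07582121  0.47190194]
 [-0.99977479  0.02082598 -0.00408067 -0.00866097]
 [ 0.00248896 -0.07589013 -0.99711308  1.52950285]
 [ 0.          0.          0.          1.        ]]
```
View pics/top0.png

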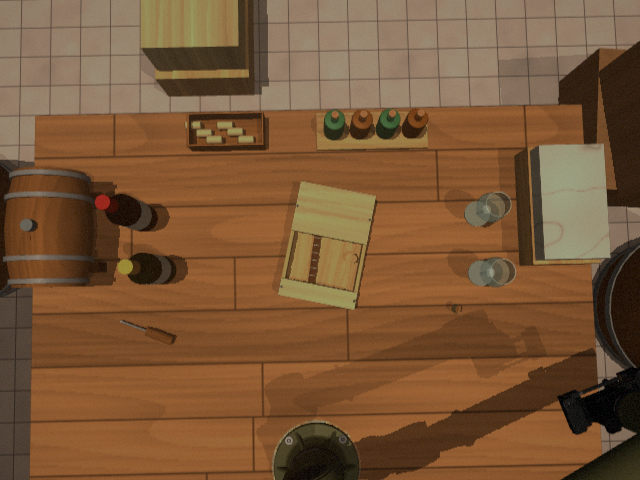

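View pics/scene0.png

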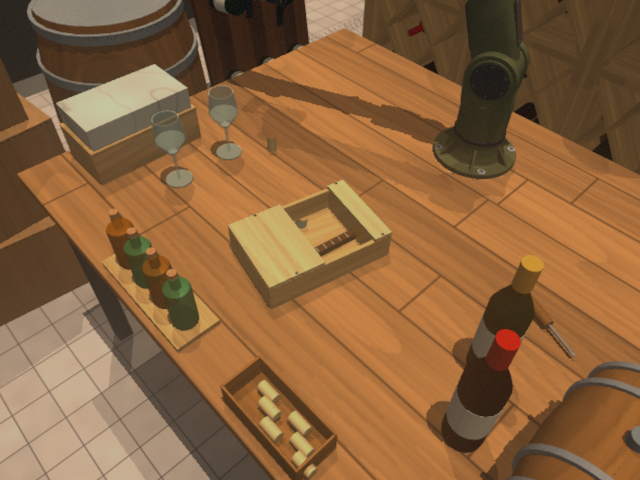

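Top view: the case corners are near (300,182), (376,195), (354,308) and (279,294). The rod is at about (315,260), the bung at about (352,258), with glasses on the right and bottles on the left. I'll measure these.

Create h.py:
```python
from cell import env
import numpy as np, cv2
def ray(c,u,v,z):
    T=np.array(c["world_from_camera"]);d=T[:3,:3]@[(u-c["cx"])/c["fx"],(v-c["cy"])/c["fy"],1]
    return T[:3,3]+d*(z-T[2,3])/d[2]
def proj(c,p):
    T=np.array(c["world_from_camera"]);q=T[:3,:3].T@(np.array(p)-T[:3,3]);return q[0]/q[2]*c["fx"]+c["cx"],q[1]/q[2]*c["fy"]+c["cy"]
```

Run:
```python
from h import *
c=env.read_camera("top");im=c["color"]
print("corners",[ray(c,*p,.075).round(3)[:2].tolist() for p in((300,182),(376,195),(354,308),(279,294))])
print("glass",[ray(c,*p,0).round(3)[:2].tolist() for p in((480,213),(481,272),(150,215),(165,268))])
hsv=cv2.cvtColor(im,cv2.COLOR_BGR2HSV)
m=((hsv[...,0]>=18)&(hsv[...,0]<=32)&(hsv[...,2]>120)).astype(np.uint8)[170:320,270:390]
n,l,s,_=cv2.connectedComponentsWithStats(m)
for i in np.argsort(-s[1:,4])[:3]+1:
    r=cv2.minAreaRect(np.argwhere(l==i)[:,::-1].astype(np.float32)+[270,170] if 0 else (np.argwhere(l==i)[:,::-1]+[270,170]).astype(np.float32))
    b=cv2.boxPoints(r);print(s[i,4],b.round(1).tolist(),[ray(c,*p,.075).round(4)[:2].tolist() for p in b])
cv2.imwrite("pics/crop1.png",cv2.resize(im[170:320,270:390],None,fx=4,fy=4,interpolation=cv2.INTER_CUBIC))
```

```text
corners [[0.736, 0.025], [0.698, -0.17], [0.411, -0.106], [0.45, 0.083]]
glass [[0.655, -0.458], [0.496, -0.454], [0.668, 0.432], [0.525, 0.392]]
7373 [[277.5, 294.29998779296875], [300.29998779296875, 180.3000030517578], [376.5, 195.5], [353.70001220703125, 309.5]] [[0.4492, 0.087], [0.7407, 0.0236], [0.697, -0.1716], [0.4067, -0.1053]]
4 [[350.0, 273.0], [351.0, 273.0], [351.0, 275.0], [350.0, 275.0]] [[0.4994, -0.0983], [0.4993, -0.1009], [0.4942, -0.1007], [0.4943, -0.0982]]
3 [[349.0, 283.0], [349.0, 283.0], [349.0, 281.0], [349.0, 281.0]] [[0.474, -0.0951], [0.474, -0.0951], [0.4791, -0.0953], [0.4791, -0.0953]]
```

View pics/crop1.png

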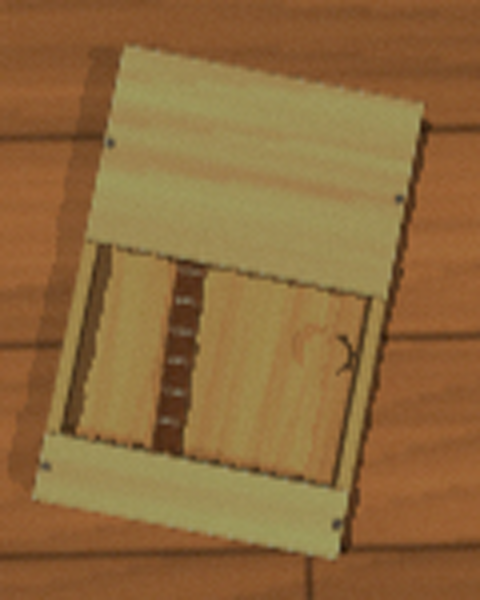

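The crop shows the case and its two boards. The dark rod runs from crop (190,263) to (167,453), and the bung is near (330,345), well to the right. Next I'll work out the move to above the gap.

Add to h.py:
```python
def totool(p,yaw):
    from scipy.spatial.transform import Rotation as Ro
    o=env.get_obs();R=Ro.from_euler("xyz",o["tool_rot"],degrees=True)
    d=R.inv().apply(np.array(p)-o["tool_pos"]);print("tool delta",d.round(4),"turn",round((o["tool_rot"][2]-yaw+180)%360-180,2))
```

```bash
python3 -c "
from h import *
totool([.51,-.03,.36],-12.6)"
```

```text
tool delta [ 0.4705 -0.4506 -0.1207] turn 32.18
```

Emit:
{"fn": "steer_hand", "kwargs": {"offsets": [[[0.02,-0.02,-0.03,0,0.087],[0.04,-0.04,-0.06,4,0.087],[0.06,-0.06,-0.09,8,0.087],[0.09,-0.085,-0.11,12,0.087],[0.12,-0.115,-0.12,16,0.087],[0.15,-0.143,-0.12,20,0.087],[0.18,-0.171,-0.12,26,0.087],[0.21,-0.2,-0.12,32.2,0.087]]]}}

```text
refused: offsets[0]: the value is too long (schema: maxItems 5). Nothing was moved.
```

I used the wrong layout. The manual says a list of rows, each a list of 5 numbers; once more.

Emit:
{"fn": "steer_hand", "kwargs": {"offsets": [[0.02,-0.02,-0.03,0,0.087],[0.04,-0.04,-0.06,4,0.087],[0.06,-0.06,-0.09,8,0.087],[0.09,-0.085,-0.11,12,0.087],[0.12,-0.115,-0.12,16,0.087],[0.15,-0.143,-0.12,20,0.087],[0.18,-0.171,-0.12,26,0.087],[0.21,-0.2,-0.12,32.2,0.087]]}}

```text
time_s: 0.82
tool_pos: [0.348, -0.3541, 0.3598]
tool_rot: [180.0, -0.0, -12.9]
force: [1.4, -0.1, -0.0]
grip_width: 0.0869
grasp_force: 0.0
```

```bash
python3 -c "
from h import *
totool([.51,-.03,.36],-12.6)"
```

```text
tool delta [ 0.0854 -0.3521 -0.0004] turn -0.32
```

Emit:
{"fn": "steer_hand", "kwargs": {"offsets": [[0.01,-0.04,0,0,0.087],[0.02,-0.08,0,0,0.087],[0.03,-0.12,0,0,0.087],[0.04,-0.16,0,0,0.087],[0.05,-0.2,0,0,0.087],[0.06,-0.24,0,0,0.087],[0.07,-0.28,0,0,0.087],[0.075,-0.32,0,0,0.087]]}}

```text
time_s: 1.48
tool_pos: [0.4912, -0.0583, 0.3594]
tool_rot: [180.0, -0.0, -12.6]
force: [1.1, 0.0, 0.2]
grip_width: 0.0868
grasp_force: 0.0
```

Emit:
{"fn": "steer_hand", "kwargs": {"offsets": [[0.01,-0.033,0,0,0.087],[0.01,-0.033,0,0,0.087],[0.01,-0.033,0,0,0.05],[0.01,-0.033,0,0,0.05]]}}

```text
time_s: 1.82
tool_pos: [0.5072, -0.031, 0.3591]
tool_rot: [179.9, 0.0, -12.6]
force: [0.0, -0.2, -1.1]
grip_width: 0.0798
grasp_force: 0.0
```

```bash
python3 -c "
from h import *
c=env.read_camera('wrist');cv2.imwrite('pics/w1.png',c['color']);np.save('w1.npy',c['color']);print(c['world_from_camera'],c['fx'],c['cx'],c['cy'])"
```

```text
[[-2.17686922e-01 -9.43944480e-01 -2.48155642e-01  5.75424730e-01]
 [-9.76018637e-01  2.10574248e-01  5.51915474e-02 -4.65748879e-02]
 [ 1.57431086e-04  2.54219009e-01 -9.67146664e-01  5.03875742e-01]
 [ 0.00000000e+00  0.00000000e+00  0.00000000e+00  1.00000000e+00]] 402.0998327189731 316.2055356885039 246.5880202975349
```

View pics/w1.png

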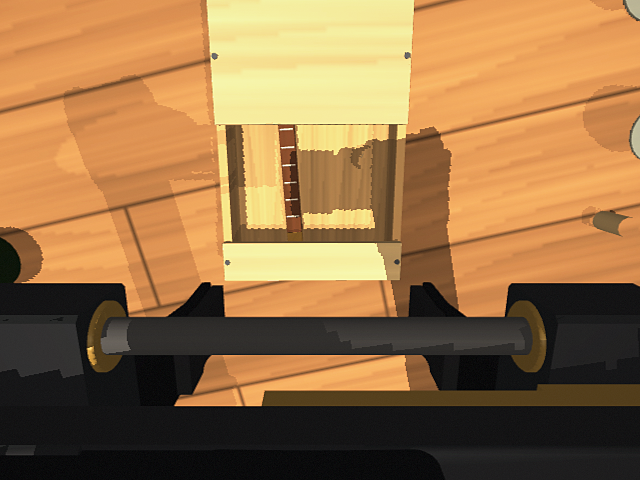

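The wrist view shows the gap clearly. The long board's edge is at v≈124 (u 209–411) and the short board spans v 242–281 (u 224–401). The rod runs from (287,124) to (294,234), and the bung is in shade at about (360,158).

Run:
```python
from h import *
c=env.read_camera("wrist");im=c["color"].astype(int)
W=lambda u,v,z:ray(c,u,v,z)[:2]
print([W(u,v,.075).round(4).tolist() for u,v in((209,124),(411,124),(224,242),(401,241),(225,281),(400,279))])
lo=(W(209,124,.075)+W(411,124,.075))/2; hi=(W(224.5,242,.075)+W(401,241.5,.075))/2
ll=W(411,124,.075)-W(209,124,.075)
ax=np.array([ll[1],-ll[0]]);ax/=np.linalg.norm(ax)
if ax[0]>0:ax=-ax
ay=np.array([-ax[1],ax[0]])
print("yaw",np.degrees(np.arctan2(ax[1],ax[0])),"gap",np.linalg.norm(hi-lo),"w",np.linalg.norm(ll))
O=(lo+hi)/2-.0425*ax;print("case",O)
# rod edges per row
for v in range(126,244,8):
    row=im[v,265:320].sum(1); print(v,''.join('#' if x<200 else '+' if x<320 else '.' for x in row))
def cs(u,v,z):
    d=W(u,v,z)-O;return (d@ax*1000).round(1),(d@ay*1000).round(1)
print(cs(287,126,.03),cs(294,228,.03),"bung",cs(360,158,.04))
print(im[224:244,294].tolist())
```

```text
[[0.6156, 0.0556], [0.5704, -0.1456], [0.4927, 0.075], [0.4511, -0.1151], [0.4487, 0.0864], [0.4078, -0.1066]]
yaw 167.32866640989482 gap 0.12395452514824169 w 0.20627140050331513
case [ 0.57371612 -0.04198166]
126 ............++++++++++++++++#..........................
134 .............+++++++++++++++++.........................
142 ..............+++++++++++++++#+........................
150 ..............+++++++++++++++++..............++........
158 ...............++++++++++######+.............++........
166 ................+.......+#######..............+........
174 .................+++++++++######+.............+........
182 ...............................##+............+........
190 ..................#+++++++#######+............+........
198 ...................###########+++#+...........+........
206 ....................++++++#########....................
214 ....................#++++++########+...................
222 .....................++++++++++++++#+..................
230 +++++++++++++++++++++#++++++++++++++#++++++++++++++++++
238 +++++++++++++++++++++++++++++++++++++++++++++++++++++++
(np.float64(-19.1), np.float64(-27.9)) (np.float64(98.6), np.float64(-21.7)) bung (np.float64(15.9), np.float64(54.5))
[[47, 79, 144], [46, 80, 145], [46, 81, 146], [46, 79, 145], [46, 80, 148], [38, 67, 121], [39, 66, 121], [41, 68, 126], [43, 100, 146], [36, 88, 127], [37, 86, 123], [35, 84, 120], [34, 82, 120], [35, 85, 121], [36, 85, 123], [37, 86, 126], [33, 85, 124], [37, 77, 106], [41, 59, 77], [140, 221, 255]]
```

Run:
```python
from h import *
c=env.read_camera("scene");im=c["color"]
cv2.imwrite("pics/s2.png",cv2.resize(im[180:290,270:400],None,fx=6,fy=5.4 and 5.4,interpolation=cv2.INTER_CUBIC))
O=np.array([.5737,-.042]);a=np.radians(167.3);ax=np.array([np.cos(a),np.sin(a)]);ay=np.array([-ax[1],ax[0]])
for x in (90,105,115,120,125,130):
    p=O+ax*x/1000+ay*(-26.5+(x-40)*.077)/1000
    u,v=proj(c,[*p,.03]);print(x,u,v,"crop",(u-270)*6,(v-180)*5.4)
```

```text
90 347.56702698980274 232.9484775483119 crop 465.40216193881645 285.92177876088425
105 352.8423239815674 230.21221157442562 crop 497.0539438894044 271.1459425018984
115 356.3304123545218 228.40296035241414 crop 517.9824741271308 261.3759859030364
120 358.0659082810098 227.50276867431893 crop 528.3954496860588 256.5149508413222
125 359.79574254982356 226.6055136652442 crop 538.7744552989413 251.66977379231864
130 361.5199428206371 225.71118097827747 crop 549.1196569238225 246.84037728269834
```

View pics/s2.png

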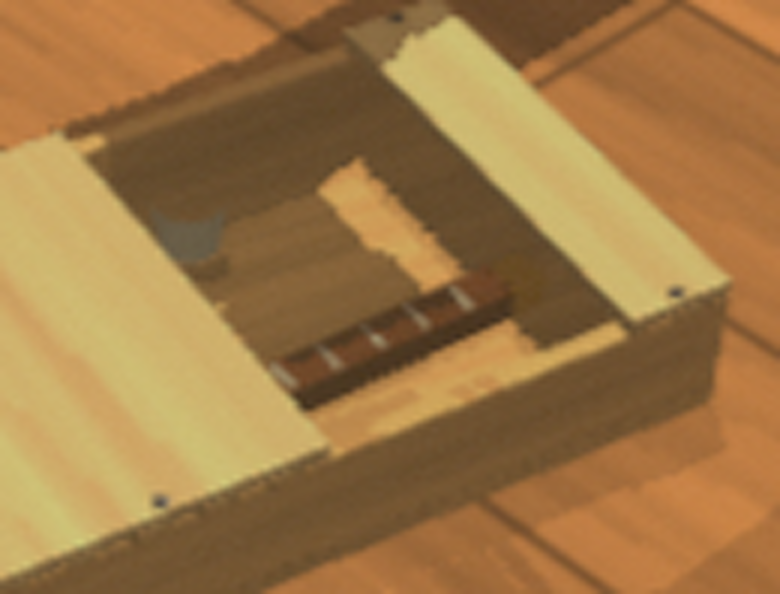

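The rod's dark part ends at crop (500,278) and the brass cap runs under the short board to about (530,262). That puts the head at case x≈120 mm, so about 15 mm is covered. I'll grip near x≈83, slide the rod back about 23 mm, then tilt it.

Add to h.py:
```python
O=np.array([.5737,-.042]);a=np.radians(167.3);ax=np.array([np.cos(a),np.sin(a)]);ay=np.array([-ax[1],ax[0]])
def cw(x,y,z): return [*(O+ax*x/1000+ay*y/1000),z/1000]
```

```bash
python3 -c "
from h import *
print(cw(83,-23.2,31.5));totool(cw(83,-23.2,31.5),-8.3)"
```

```text
[np.float64(0.49783106479347966), np.float64(-0.001120363619170641), 0.0315]
tool delta [-0.0158 -0.0283  0.3278] turn -4.5
```

Move above first and check the alignment on the way down.

Emit:
{"fn": "steer_hand", "kwargs": {"offsets": [[-0.008,-0.014,0.03,-2,0.046],[-0.0158,-0.0283,0.06,-4.5,0.046],[-0.0158,-0.0283,0.1,-4.5,0.046],[-0.0158,-0.0283,0.14,-4.5,0.046],[-0.0158,-0.0283,0.18,-4.5,0.046],[-0.0158,-0.0283,0.21,-4.5,0.046],[-0.0158,-0.0283,0.22,-4.5,0.046],[-0.0158,-0.0283,0.22,-4.5,0.046]], "grip_n": 5}}

```text
time_s: 2.63
tool_pos: [0.4962, -0.0002, 0.1372]
tool_rot: [180.0, 0.3, -8.2]
force: [0.2, -0.4, 0.4]
grip_width: 0.046
grasp_force: 0.0
```

```bash
python3 -c "
from h import *
totool(cw(83,-23.2,31.5),-8.3)
c=env.read_camera('wrist');cv2.imwrite('pics/w2.png',c['color'])
for s in (-9,9):
  for x in (-15,83): print(x,s,proj(c,cw(x,-26.5+(x-40)*.077+s,30)))"
```

```text
tool delta [0.0024 0.0007 0.1057] turn 0.09
-15 -9 (np.float64(301.8292620042735), np.float64(85.55945693339936))
83 -9 (np.float64(302.8300986597057), np.float64(247.72333049468668))
-15 9 (np.float64(332.4731782076163), np.float64(88.1666399701447))
83 9 (np.float64(330.489079839855), np.float64(249.8519460252612))
```

View pics/w2.png

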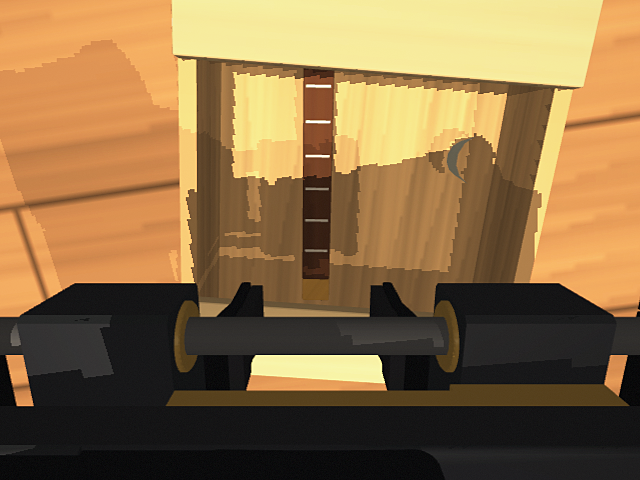

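The rod's edges (u 302–331) match the prediction to within a pixel, so I'll descend and grip lightly.

Emit:
{"fn": "steer_hand", "kwargs": {"offsets": [[0.001,0.0003,0.03,0,0.046],[0.001,0.0005,0.06,0,0.046],[0.001,0.0005,0.085,0,0.046],[0.001,0.0005,0.098,0,0.046],[0.001,0.0005,0.103,0,0.046],[0.001,0.0005,0.104,0,0.046],[0.001,0.0005,0.104,0,0.046],[0.001,0.0005,0.104,0,0.046]], "grip_n": 5}}

```text
time_s: 3.35
tool_pos: [0.501, 0.0001, 0.0375]
tool_rot: [180.0, -0.2, -8.1]
force: [-0.4, 0.1, 0.7]
grip_width: 0.0458
grasp_force: 0.0
```

Emit:
{"fn": "steer_hand", "kwargs": {"offsets": [[0,0,0,0,0.03],[0,0,0,0,0.01],[0,0,0,0,0.01],[0,0,0,0,0.01],[0,0,0,0,0.01],[0,0,0,0,0.01]], "grip_n": 5}}

```text
time_s: 3.85
tool_pos: [0.4992, 0.0002, 0.0356]
tool_rot: [180.0, -0.0, -8.1]
force: [-0.9, 0.2, 1.0]
grip_width: 0.0182
grasp_force: 5.0
```

```bash
python3 -c "
from h import *
totool(cw(83,-23.2,31.5),-8.3)"
```

```text
tool delta [-0.0012  0.0015  0.0041] turn 0.18
```

Emit:
{"fn": "steer_hand", "kwargs": {"offsets": [[0,0,0,0,0.03],[0,0,0,0,0.03],[0,0,0.004,0,0.03],[0,0,0.004,0,0.03],[0,0,0.004,0,0.01],[0,0,0.004,0,0.01],[0,0,0.004,0,0.01],[0,0,0.004,0,0.01]], "grip_n": 6}}

```text
time_s: 4.52
tool_pos: [0.4991, 0.0003, 0.0315]
tool_rot: [180.0, 0.0, -8.1]
force: [0.8, -0.1, -0.7]
grip_width: 0.0181
grasp_force: 6.0
```

Emit:
{"fn": "steer_hand", "kwargs": {"offsets": [[0.005,0,0,0,0.01],[0.01,0,0,0,0.01],[0.015,0,0,0,0.01],[0.02,0,0,0,0.01],[0.023,0,0,0,0.01],[0.023,0,0,0,0.01],[0.023,0,0,0,0.01]], "grip_n": 6}}

```text
time_s: 5.1
tool_pos: [0.5222, -0.0029, 0.0314]
tool_rot: [-180.0, 0.0, -8.1]
force: [0.4, 0.2, 0.1]
grip_width: 0.018
grasp_force: 6.0
```

```bash
python3 -c "
from h import *
print((np.array(env.get_obs()['tool_pos'][:2])-O)@np.array([ax,ay]).T)
c=env.read_camera('wrist');cv2.imwrite('pics/w3.png',c['color'])"
```

```text
[ 0.05884421 -0.02681474]
```

View pics/w3.png

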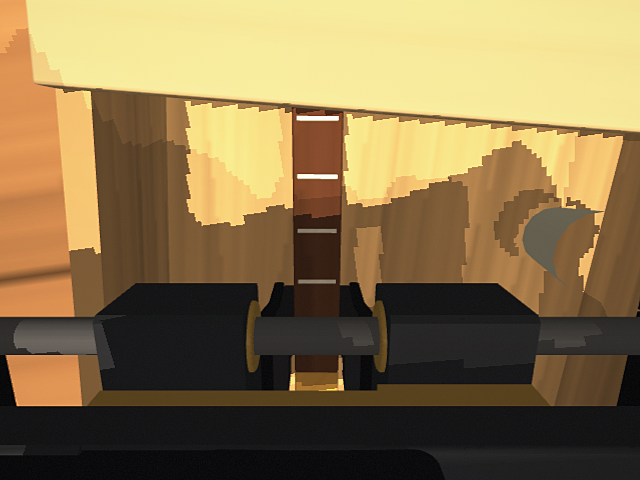

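The brass cap shows at v≈373–388, below the gripper's screw. I'll check where the head is.

Run:
```python
from h import *
c=env.read_camera("wrist")
for v in (110,118,176,230,281,372,388):print(v,((ray(c,317,v,.03)[:2]-O)@np.array([ax,ay]).T*1000).round(1))
```

```text
110 [-21.  -32.6]
118 [-18.4 -32.4]
176 [  1.4 -30.7]
230 [ 21.2 -29.1]
281 [ 41.2 -27.5]
372 [ 80.5 -24.3]
388 [ 87.9 -23.6]
```

Emit:
{"fn": "steer_hand", "kwargs": {"offsets": [[0,0,-0.004,0,0.01],[0,0,-0.008,0,0.01],[0,0,-0.012,0,0.01],[0,0,-0.016,0,0.01],[0,0,-0.02,0,0.01],[0,0,-0.024,0,0.01],[0,0,-0.024,0,0.01]], "grip_n": 3}}

```text
time_s: 5.78
tool_pos: [0.5226, -0.003, 0.0566]
tool_rot: [180.0, -0.1, -8.1]
force: [-0.1, 0.1, -0.5]
grip_width: 0.0181
grasp_force: 3.0
```

Run:
```python
from h import *
o=env.get_obs();print(o['wrist_torque'],o['force'])
a=env.read_camera('wrist')['color'];b=env.read_camera('scene')['color']
w=a[90:400,150:550]; s=cv2.resize(b[170:300,230:400],(400,306))
cv2.imwrite('pics/c4.png',np.vstack([w,s])[:600])
```

```text
[0.08268997 0.05941618 0.0292806 ] [-0.12538228  0.08130783 -0.52303283]
```

View pics/c4.png

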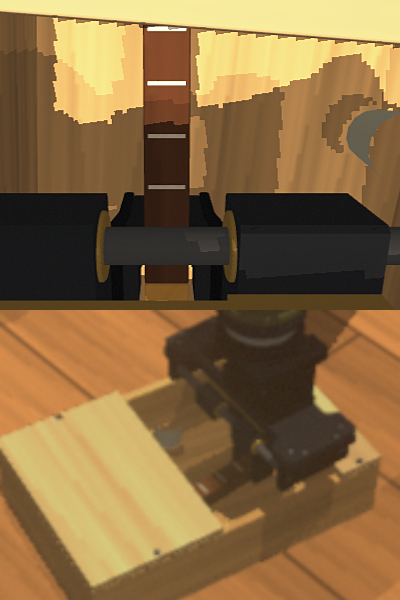

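Add to h.py:
```python
def tilt(show=1):
    # tick rows along rod, matched against tilt hypotheses about the grasp point
    c=env.read_camera("wrist");im=c["color"];o=env.get_obs();t=o["tool_pos"]
    yaw=np.radians(o["tool_rot"][2]);d=np.array([np.cos(yaw),np.sin(yaw),0])
    u0=int(round(proj(c,t+d*.05)[0]));col=im[60:300,u0-6:u0+7].min(2).mean(1)
    pk=[i+60 for i in range(2,238) if col[i]>col[i-4 if i>3 else 0]+25 and col[i]==col[max(0,i-6):i+7].max()]
    print("u0",u0,"ticks v",pk)
    for th in range(0,50,4):
        r=np.radians(th);up=np.array([0,0,1.])
        base=t-np.array([0,0,t[2]])+up*(t[2]-.0105)   # rod axis at grasp: 10.5 mm below TCP
        print(th,[round(proj(c,base+d*s*np.cos(r)-up*s*np.sin(r)+.009*(up*np.cos(r)+d*np.sin(r)))[1]) for s in (.0176,.0376,.0574,.0772,.097,.117)])
```

```bash
python3 -c "
from h import *
tilt()"
```

```text
u0 315 ticks v [119, 174, 227, 278]
0 [282, 231, 177, 120, 58, -9]
4 [279, 228, 175, 119, 61, -2]
8 [277, 226, 174, 120, 65, 7]
12 [275, 224, 173, 122, 69, 16]
16 [273, 223, 173, 124, 75, 26]
20 [271, 222, 174, 127, 81, 36]
24 [270, 222, 176, 131, 88, 47]
28 [269, 222, 178, 136, 96, 58]
32 [268, 222, 180, 141, 104, 69]
36 [267, 223, 183, 146, 112, 80]
40 [267, 225, 187, 152, 121, 91]
44 [267, 227, 191, 159, 129, 102]
48 [267, 229, 195, 165, 138, 114]
```

Tick rows 278/227/174/119 fit a tilt of about 7°, which is what's expected with the tail resting on the floor. The rod is pivoting freely, so I'll continue the lift and draw.

Emit:
{"fn": "steer_hand", "kwargs": {"offsets": [[0,0,-0.008,0,0.01],[0,0,-0.016,0,0.01],[0,0,-0.023,0,0.01],[-0.004,0,-0.0265,0,0.01],[-0.008,0,-0.03,0,0.01],[-0.012,0,-0.0335,0,0.01],[-0.012,0,-0.0335,0,0.01]], "grip_n": 3}}

```text
time_s: 6.52
tool_pos: [0.5093, -0.0012, 0.0896]
tool_rot: [180.0, -0.0, -8.1]
force: [-0.5, 0.4, -0.9]
grip_width: 0.0179
grasp_force: 3.0
```

```bash
python3 -c "
from h import *
tilt();print(env.get_obs()['force'])"
```

```text
u0 315 ticks v [125, 174, 223, 273]
0 [281, 230, 176, 118, 57, -11]
4 [278, 227, 174, 118, 59, -3]
8 [276, 225, 172, 119, 63, 5]
12 [274, 223, 172, 120, 68, 15]
16 [272, 222, 172, 123, 74, 25]
20 [270, 221, 173, 126, 80, 35]
24 [269, 221, 174, 130, 87, 46]
28 [268, 221, 176, 135, 95, 56]
32 [267, 221, 179, 140, 103, 68]
36 [266, 222, 182, 145, 111, 79]
40 [266, 224, 186, 151, 119, 90]
44 [266, 226, 190, 158, 128, 101]
48 [266, 228, 194, 164, 137, 113]
[ 0.43875605 -0.17773885 -0.79934336]
```

The tilt is about 17°, as planned, with no contact force. Next step.

Emit:
{"fn": "steer_hand", "kwargs": {"offsets": [[-0.004,0,-0.004,0,0.01],[-0.008,0,-0.008,0,0.01],[-0.011,0,-0.0115,0,0.01],[-0.0155,0,-0.0165,0,0.01],[-0.02,0,-0.0215,0,0.01],[-0.024,0,-0.0265,0,0.01],[-0.024,0,-0.0265,0,0.01]], "grip_n": 3}}

```text
time_s: 7.15
tool_pos: [0.4861, 0.0022, 0.1167]
tool_rot: [180.0, -0.1, -8.1]
force: [0.1, 0.2, -0.2]
grip_width: 0.0179
grasp_force: 3.0
```

```bash
python3 -c "
from h import *
tilt();print(env.get_obs()['force'])"
```

```text
u0 316 ticks v [91, 134, 177, 223, 268]
0 [281, 230, 176, 119, 57, -10]
4 [278, 227, 174, 118, 60, -3]
8 [276, 225, 173, 119, 63, 6]
12 [274, 223, 172, 120, 68, 15]
16 [272, 222, 172, 123, 74, 25]
20 [270, 221, 173, 126, 80, 35]
24 [269, 221, 175, 130, 87, 46]
28 [268, 221, 177, 135, 95, 57]
32 [267, 221, 179, 140, 103, 68]
36 [266, 222, 182, 145, 111, 79]
40 [266, 224, 186, 151, 120, 90]
44 [266, 226, 190, 158, 129, 102]
48 [266, 228, 194, 164, 138, 113]
[-0.87421163  0.94220363 -0.25887854]
```

The tilt is 26°. I'll keep drawing with the tail sliding on the floor, steepening as it nears the long board's edge.

Emit:
{"fn": "steer_hand", "kwargs": {"offsets": [[-0.006,0,-0.001,0,0.01],[-0.012,0,-0.003,0,0.01],[-0.017,0,-0.007,0,0.01],[-0.018,0,-0.014,0,0.01],[-0.019,0,-0.021,0,0.01],[-0.02,0,-0.027,0,0.01],[-0.02,0,-0.027,0,0.01]], "grip_n": 3}}

```text
time_s: 7.78
tool_pos: [0.4675, 0.0049, 0.1443]
tool_rot: [180.0, -0.2, -8.1]
force: [-0.6, 0.0, 0.2]
grip_width: 0.0178
grasp_force: 3.0
```

```bash
python3 -c "
from h import *
tilt();print(env.get_obs()['force'])"
```

```text
u0 315 ticks v [82, 112, 148, 185, 225, 269]
0 [282, 231, 178, 120, 59, -8]
4 [279, 228, 175, 120, 62, 0]
8 [277, 226, 174, 120, 65, 8]
12 [275, 224, 173, 122, 70, 17]
16 [273, 223, 174, 125, 76, 27]
20 [271, 222, 174, 128, 82, 37]
24 [270, 222, 176, 132, 89, 48]
28 [269, 222, 178, 136, 97, 59]
32 [268, 223, 181, 141, 104, 70]
36 [268, 224, 184, 147, 113, 81]
40 [267, 225, 187, 153, 121, 92]
44 [267, 227, 191, 159, 130, 103]
48 [267, 229, 196, 166, 139, 114]
[-0.25077107 -0.13945223 -1.27708281]
```

Emit:
{"fn": "steer_hand", "kwargs": {"offsets": [[-0.001,0,-0.006,0,0.01],[-0.002,0,-0.012,0,0.01],[-0.003,0,-0.018,0,0.01],[-0.004,0,-0.023,0,0.01],[-0.004,0,-0.023,0,0.01]], "grip_n": 3}}

```text
time_s: 8.25
tool_pos: [0.4631, 0.0056, 0.1668]
tool_rot: [180.0, -0.1, -8.1]
force: [-0.1, 0.3, 0.3]
grip_width: 0.0182
grasp_force: 3.0
```

Emit:
{"fn": "steer_hand", "kwargs": {"offsets": [[0,0,0,0,0.01],[0,0,0,0,0.01],[-0.005,0,-0.003,0,0.01],[-0.01,0,-0.007,0,0.01],[-0.015,0,-0.012,0,0.01],[-0.02,0,-0.017,0,0.01],[-0.026,0,-0.022,0,0.01],[-0.026,0,-0.022,0,0.01]], "grip_n": 40}}

```text
time_s: 8.92
tool_pos: [0.4363, 0.0093, 0.1887]
tool_rot: [179.9, -0.1, -8.1]
force: [0.7, -0.2, -1.7]
grip_width: 0.0178
grasp_force: 40.0
```

```bash
python3 -c "
from h import *
tilt();print((np.array(env.get_obs()['tool_pos'][:2])-O)@np.array([ax,ay]).T)"
```

```text
u0 315 ticks v [63, 84, 108, 134, 163, 194, 230, 269]
0 [280, 229, 176, 118, 56, -11]
4 [278, 226, 173, 118, 59, -3]
8 [275, 224, 172, 118, 63, 5]
12 [273, 222, 171, 120, 68, 15]
16 [271, 221, 172, 122, 74, 24]
20 [270, 220, 173, 126, 80, 35]
24 [269, 220, 174, 130, 87, 46]
28 [267, 220, 176, 134, 95, 56]
32 [267, 221, 179, 139, 103, 68]
36 [266, 222, 182, 145, 111, 79]
40 [266, 223, 186, 151, 119, 90]
44 [265, 225, 190, 157, 128, 101]
48 [266, 227, 194, 164, 137, 113]
[ 0.14485659 -0.0197462 ]
```

The tilt is about 46° and the tail is clear of the long board's edge. I'll lift straight up and move to the free table on the left, where the tail can rest so the rod comes level in the grip.

Emit:
{"fn": "steer_hand", "kwargs": {"offsets": [[0,0,-0.015,0,0.01],[0,0,-0.035,0,0.01],[0,0,-0.055,0,0.01],[0,0,-0.075,0,0.01],[0,0,-0.095,0,0.01],[0,0,-0.115,0,0.01],[0,0,-0.12,0,0.01],[0,0,-0.12,0,0.01]], "grip_n": 40}}

```text
time_s: 9.63
tool_pos: [0.4377, 0.0092, 0.3087]
tool_rot: [180.0, -0.2, -8.1]
force: [-0.3, -1.1, -2.1]
grip_width: 0.0175
grasp_force: 40.0
```

Emit:
{"fn": "steer_hand", "kwargs": {"offsets": [[0.001,-0.02,0,0,0.01],[0.002,-0.05,0,0,0.01],[0.003,-0.08,0,0,0.01],[0.004,-0.11,0,0,0.01],[0.0046,-0.145,0,0,0.01],[0.0046,-0.18,0,0,0.01],[0.0046,-0.209,0,0,0.01],[0.0046,-0.209,0,0,0.01]], "grip_n": 40}}

```text
time_s: 10.3
tool_pos: [0.4689, 0.2224, 0.306]
tool_rot: [-179.7, 0.2, -7.6]
force: [-1.0, 0.5, -0.8]
grip_width: 0.0176
grasp_force: 40.0
```

Run:
```python
from h import *
tilt();a=env.read_camera('scene')['color'];b=env.read_camera('top')['color']
cv2.imwrite('pics/c5.png',np.vstack([cv2.resize(a[60:420,80:620],(540,330)),cv2.resize(b[150:420,80:540],(540,270))]))
```

```text
u0 325 ticks v [63, 84, 108, 134, 163, 193, 230, 269]
0 [280, 229, 175, 117, 55, -13]
4 [277, 226, 172, 116, 57, -5]
8 [275, 223, 171, 117, 61, 3]
12 [273, 222, 171, 119, 66, 13]
16 [271, 220, 171, 121, 72, 23]
20 [269, 220, 172, 125, 78, 33]
24 [268, 219, 173, 128, 86, 44]
28 [267, 219, 175, 133, 93, 55]
32 [266, 220, 178, 138, 101, 66]
36 [265, 221, 181, 144, 109, 77]
40 [265, 223, 184, 150, 118, 88]
44 [265, 224, 188, 156, 127, 100]
48 [265, 226, 193, 163, 136, 111]
```

View pics/c5.png

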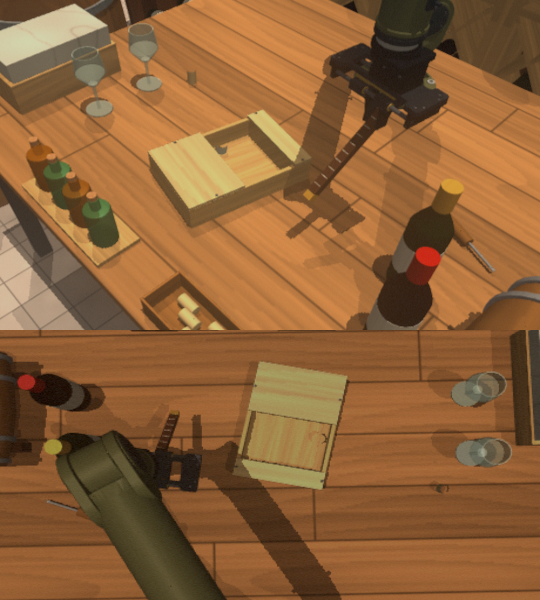

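The rod is out, held at about 46°, with the bung still in the case. I'll shift slightly towards the case for more clearance from the bottles, then lower to just above tail contact.

Emit:
{"fn": "steer_hand", "kwargs": {"offsets": [[0.015,0.009,0,0,0.01],[0.033,0.018,0.02,0,0.01],[0.033,0.018,0.045,0,0.01],[0.033,0.018,0.07,0,0.01],[0.033,0.018,0.095,0,0.01],[0.033,0.018,0.115,0,0.01],[0.033,0.018,0.13,0,0.01],[0.033,0.018,0.13,0,0.01]], "grip_n": 40}}

```text
time_s: 11.12
tool_pos: [0.4997, 0.189, 0.1737]
tool_rot: [179.8, 0.3, -8.3]
force: [-0.6, -0.6, -1.4]
grip_width: 0.0175
grasp_force: 40.0
```

```bash
python3 -c "
from h import *
totool([.50,.2,.16],-8.1);print(env.get_obs()['qpos'])"
```

```text
tool delta [-0.0012 -0.011   0.0136] turn -0.23
[  23.15785893   12.70998431  -52.02488327  102.80410427   10.61851886
   70.01337204 -130.23780254]
```

Emit:
{"fn": "steer_hand", "kwargs": {"offsets": [[0,-0.01,0.006,0,0.01],[0,-0.02,0.013,0,0.01],[0,-0.02,0.015,0,0.01],[0,-0.02,0.015,0,0.01]], "grip_n": 40}}

```text
time_s: 11.45
tool_pos: [0.5041, 0.2117, 0.1626]
tool_rot: [180.0, 0.0, -8.2]
force: [0.7, -0.4, -0.8]
grip_width: 0.0172
grasp_force: 40.0
```

Emit:
{"fn": "steer_hand", "kwargs": {"offsets": [[0,0,0,0,0.01],[0,0,0.001,0,0.01],[-0.007,0,0.008,0,0.01],[-0.014,0,0.016,0,0.01],[-0.022,0,0.025,0,0.01],[-0.031,0,0.039,0,0.01],[-0.04,0,0.054,0,0.01],[-0.04,0,0.054,0,0.01]], "grip_n": 3}}

```text
time_s: 12.12
tool_pos: [0.4599, 0.2176, 0.1053]
tool_rot: [179.8, 0.3, -8.0]
force: [-0.6, 0.7, -2.2]
grip_width: 0.0179
grasp_force: 3.0
```

```bash
python3 -c "
from h import *
tilt()"
```

```text
u0 314 ticks v [92, 93, 94, 133, 134, 135, 176, 178, 221, 271]
0 [278, 227, 172, 113, 50, -19]
4 [276, 224, 170, 113, 53, -11]
8 [274, 222, 169, 114, 57, -2]
12 [271, 220, 168, 116, 62, 8]
16 [270, 219, 168, 118, 68, 18]
20 [268, 218, 169, 122, 75, 29]
24 [267, 218, 171, 126, 82, 40]
28 [266, 218, 173, 130, 90, 51]
32 [265, 218, 176, 136, 98, 62]
36 [264, 219, 179, 141, 107, 74]
40 [264, 221, 182, 147, 115, 85]
44 [264, 223, 186, 154, 124, 97]
48 [264, 225, 191, 161, 133, 109]
```

Emit:
{"fn": "steer_hand", "kwargs": {"offsets": [[-0.006,0,0.016,0,0.01],[-0.012,0,0.032,0,0.01],[-0.016,0,0.048,0,0.01],[-0.018,0,0.062,0,0.01],[-0.0195,0,0.074,0,0.01],[-0.0195,0,0.082,0,0.01],[-0.0195,0,0.085,0,0.01],[-0.0195,0,0.085,0,0.01]], "grip_n": 3}}

```text
time_s: 12.83
tool_pos: [0.445, 0.2211, 0.0232]
tool_rot: [180.0, 0.0, -8.1]
force: [-0.6, -0.2, -1.0]
grip_width: 0.018
grasp_force: 3.0
```

Emit:
{"fn": "steer_hand", "kwargs": {"offsets": [[0,0,0,0,0.01],[0,0,0,0,0.01]], "grip_n": 3}}

```text
time_s: 13.0
tool_pos: [0.4456, 0.2213, 0.0242]
tool_rot: [-180.0, -0.1, -8.1]
force: [0.4, -0.5, -0.9]
grip_width: 0.0178
grasp_force: 3.0
```

```bash
python3 -c "
from h import *
tilt();print(env.get_obs()['force'])"
```

```text
u0 315 ticks v [117, 118, 119, 120, 174, 175, 176, 177, 230, 280]
0 [282, 231, 177, 119, 58, -10]
4 [279, 228, 175, 119, 60, -2]
8 [277, 226, 173, 120, 64, 6]
12 [275, 224, 173, 121, 69, 16]
16 [273, 223, 173, 124, 75, 25]
20 [271, 222, 174, 127, 81, 36]
24 [270, 221, 175, 131, 88, 46]
28 [269, 222, 177, 135, 96, 57]
32 [268, 222, 180, 140, 103, 68]
36 [267, 223, 183, 146, 112, 80]
40 [267, 225, 187, 152, 120, 91]
44 [267, 226, 191, 158, 129, 102]
48 [267, 229, 195, 165, 138, 113]
[-0.30701935 -0.43794498 -0.17680874]
```

Emit:
{"fn": "steer_hand", "kwargs": {"offsets": [[0,0,0.002,0,0.01],[0,0,0.004,0,0.01],[0,0,0.0045,0,0.01],[0,0,0.0045,0,0.01]], "grip_n": 3}}

```text
time_s: 13.38
tool_pos: [0.4457, 0.2214, 0.0195]
tool_rot: [-180.0, -0.1, -8.1]
force: [1.6, -0.2, 2.3]
grip_width: 0.0183
grasp_force: 3.0
```

Emit:
{"fn": "steer_hand", "kwargs": {"offsets": [[0,0,0,0,0.01],[0,0,0,0,0.01],[0,0,0,0,0.01],[0,0,0,0,0.01]], "grip_n": 60}}

```text
time_s: 13.72
tool_pos: [0.4457, 0.2213, 0.0195]
tool_rot: [-180.0, -0.1, -8.1]
force: [1.8, -1.0, 5.1]
grip_width: 0.0174
grasp_force: 60.0
```

```bash
python3 -c "
from h import *
tilt();print(env.get_obs()['force'])" | head -3
```

```text
u0 315 ticks v [117, 118, 119, 120, 175, 176, 177, 178, 232, 283]
0 [282, 231, 177, 119, 58, -10]
4 [279, 228, 175, 119, 60, -2]
```

Flat on the table and gripped at 60 N. Now lift and move back above the case.

Emit:
{"fn": "steer_hand", "kwargs": {"offsets": [[0,0,-0.02,0,0.01],[0,0,-0.05,0,0.01],[0,0,-0.085,0,0.01],[0,0,-0.12,0,0.01],[0,0,-0.155,0,0.01],[0,0,-0.19,0,0.01],[0,0,-0.22,0,0.01],[0,0,-0.245,0,0.01]], "grip_n": 60}}

```text
time_s: 14.43
tool_pos: [0.4439, 0.2212, 0.2653]
tool_rot: [180.0, 0.1, -8.1]
force: [0.3, -0.6, -0.8]
grip_width: 0.0174
grasp_force: 60.0
```

```bash
python3 -c "
from h import *
tilt();totool(cw(72,-10,265),-8.1)" | sed -n '1,3p;$p'
```

```text
u0 311 ticks v [117, 120, 175, 178, 232, 283]
0 [280, 228, 172, 112, 48, -22]
4 [278, 225, 170, 112, 51, -14]
tool delta [0.0926 0.228  0.0046] turn 0.0
```

Emit:
{"fn": "steer_hand", "kwargs": {"offsets": [[0.01,0.025,0,0,0.01],[0.022,0.055,0,0,0.01],[0.035,0.085,0,0,0.01],[0.047,0.115,0,0,0.01],[0.06,0.145,0,0,0.01],[0.072,0.175,0,0,0.01],[0.082,0.205,0,0,0.01],[0.09,0.22,0,0,0.01]], "grip_n": 60}}

```text
time_s: 15.15
tool_pos: [0.5018, -0.0138, 0.2622]
tool_rot: [179.9, 0.2, -8.4]
force: [1.6, -0.0, -2.3]
grip_width: 0.0173
grasp_force: 60.0
```

Emit:
{"fn": "steer_hand", "kwargs": {"offsets": [[0,0,0,0,0.01],[0,0,0,0,0.01],[0,0,0,0,0.01],[0,0,0,0,0.01],[0,0,0,0,0.01],[0,0,0,0,0.01]], "grip_n": 60}}

```text
time_s: 15.65
tool_pos: [0.5028, -0.0081, 0.2641]
tool_rot: [180.0, -0.0, -8.0]
force: [-0.6, -0.1, 0.2]
grip_width: 0.0177
grasp_force: 60.0
```

Run:
```python
from h import *
tilt()
a=env.read_camera('scene')['color'];b=env.read_camera('top')['color']
cv2.imwrite('pics/c6.png',np.vstack([cv2.resize(a[40:420,80:620],(540,330)),cv2.resize(b[150:420,80:540],(540,270))]))
```

```text
u0 316 ticks v [117, 120, 175, 178, 232, 283]
0 [281, 231, 177, 119, 57, -10]
4 [279, 228, 175, 119, 60, -3]
8 [277, 225, 173, 119, 64, 6]
12 [275, 224, 173, 121, 69, 15]
16 [273, 222, 173, 123, 74, 25]
20 [271, 222, 174, 127, 81, 35]
24 [270, 221, 175, 131, 88, 46]
28 [269, 221, 177, 135, 95, 57]
32 [268, 222, 180, 140, 103, 68]
36 [267, 223, 183, 146, 111, 79]
40 [267, 224, 186, 152, 120, 90]
44 [267, 226, 190, 158, 129, 102]
48 [267, 228, 195, 165, 138, 113]
```

View pics/c6.png

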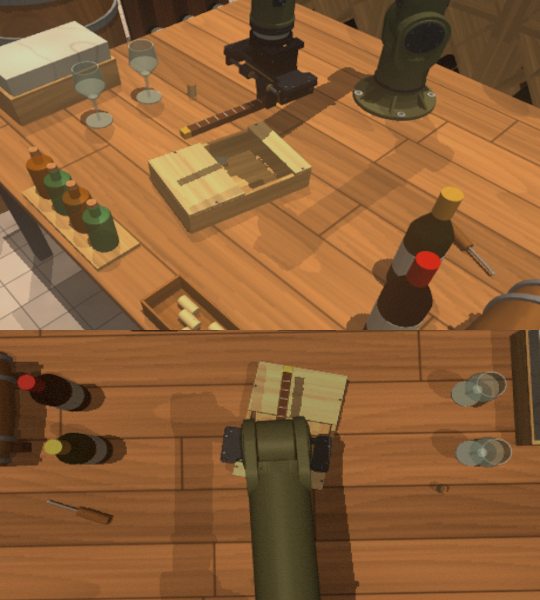

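The rod is held level above the case (tick rows 283/232/176/118 fit a tilt of about 0°). The bottles and glasses look unmoved, so I'll hand in.

```bash
python3 -c "
from cell import env
print(env.sign_off())"
```

```text
the job is handed in; nothing more can be done
None
```

The gauge rod is out through the gap and held level about 16 cm above the case; the bung was still in the case after the draw-out, and the bottles and glasses look undisturbed. I levelled it by resting it on the table left of the case without letting go, and handed in at about 16 s.

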